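# Put the mixed handful back into the fitter's sorting trays

## Robot

A 6-joint arm with a two-finger parallel gripper is mounted at the origin on the work surface; the furniture and walls round the work are solid. World frame = base frame: x ahead of the robot, y to its left, z up, the work surface at z = 0. Lengths are in m, angles in rad, forces in N, time in s.
With the tool pointing down it reaches from about 0.225 to 0.875 m from the base axis. Payload 3.4 kg.
Tool frame: the origin (TCP) lies midway between the tips of the shut fingers; the grasp point (between the pads) lies 19 mm behind it (manip.grip_point_offset is the distance from the TCP to the grasp point, in m); z points along the fingers, y is the line along which they close (so a half turn about z gives the same grasp; the last joint's range is limited). The gripper opens to 85 mm and grips with 20 to 120 N. Pads are 22 mm wide; open, the fingers measure 114 mm over their backs; the gripper's body (76 mm by 85 mm) begins 54 mm behind the grasp point. The pads swing forward as they close: fully open they stand 13 mm farther back than shut.
Start: joints at [-1.355, 0.276, 1.505, -0, 1.361, -0.121], TCP at [0.19, -0.543, 0.231] pointing down, gripper open.
Joint ranges: [-2.89, 2.89], [-0.75, 2.08], [0.22, 2.7], [-1.18, 4.32], [0.11, 2.71], [-2.7, 2.7]. Speed limits (rad/s): [2.57, 2.57, 3.14, 3.14, 3.14, 3.14].

## Interface

Orientations are given as a unit quaternion [w, x, y, z].
In Python, from rig import manip gives the robot as it stands.
- The arm moves only by the shell command python3 -m handwheel 'ROWS' [FORCE]. ROWS is JSON, a list of rows, each an object with "translation": the shift along the tool's x, y, z in m, a list of three; "angular": the turn, a rotation vector about the tool's x, y, z in degrees, a list of three; "hand": the closure, from 0 (fully open) to 1 (shut). A call has 1 to 10 rows; each row shifts and turns the commanded pose from where the row before left it, along the tool's axes as they then stand; what a row does not reach is not made up. A row lasts 1/12 s, in which the tool goes at most 41.7 mm and 7.16 degrees, less where a joint would pass 70% of its speed; a pose out of reach is approached as far as the arm can. A call with a gripper value outside its range is refused whole. The fingers move at their own pace and stop on an object; FORCE is the grip in N (left out, the last holds). Time passes only in rows, so rows that do not move let the fingers close. It gives the time, the measured TCP pose, the force, the opening and the grip force at its end, in the units of the state.
- manip.get_state(): the state, without advancing time (a new reading comes with each control period).
- manip.get_image(name): name is "scene" or "top"; returns the picture (480x640x3 uint8, red, green, blue); there is no depth.
- manip.camera_info(name): a dict with "camera_matrix" (3x3 intrinsics, pixels), "eye" and "orientation" of the camera in the world. Camera axes: x right, y down, z forward; pixel columns grow to the right and rows downward; lengths in m; the calibration is good to about 2 mm. A picture is of the moment at which its call begins. camera_info takes no time and is no camera call.
- manip.sign_off(): hands the job in; it is judged then, once.
The state is a dict: "clock": time; "qpos": joint angles; "qd": joint speeds; "effort": joint torques, N m; "position": TCP position; "ee_rot": TCP orientation; "contact_force": force on the tool from outside, world axes, zero at the start; "moment": the same for the moment, N m; "width": finger opening in m; "gripper_force": force on a finger pad.
Only numpy, scipy, OpenCV 4.12 (cv2) and the standard library are available. Lean on these libraries where they do the work, as an engineer would, in place of code of your own. Each camera call takes 0.05 s, during which the arm holds its last target. There are 200 camera calls.

## Task

Sort the four loose things in front of the trays: stand each one in the grey tray that already holds a thing of its own kind, the dropper bottle with the bottle, both blue-capped jars with the jar and the loupe with the loupe. Each must end upright on its tray's floor, inside the walls, let go and still; do not tip any of them over on the way.

Things in the scene. Friction and masses are not known exactly. Their poses are not given: they have to be found in the camera images.
- dropper_bottle: Loose slim red dropper bottle with a white pointed nozzle, standing upright, 26 mm in diameter, 78 mm tall (the round body reaches 59 mm, the nozzle above it is thin), about 20 g. Origin: centre of its underside, z up along its axis. Belongs in the tray with the brown bottle.
- jar_a: Loose small clear jar with a blue cap fixed on it, standing upright, body 36 mm and cap 38 mm in diameter, 38 mm tall, of which the cap is the top 7 mm, about 50 g. Origin: centre of its underside, z up along its axis. Belongs in the tray with the white-capped jar. jar_a and jar_b are alike.
- jar_b: The second loose small clear jar with a blue cap, like jar_a in every way: 38 mm in diameter, 38 mm tall, standing upright. Origin: centre of its underside, z up along its axis. Belongs in the tray with the white-capped jar.
- loupe: Loose black watchmaker's loupe, a plain round cup standing on its wide rim, 38 mm in diameter, 31 mm tall, about 20 g; the one outside the trays. Origin: centre of its underside, z up along its axis. Belongs in the tray with the other loupe.
- bottle_tray: Fixed shallow grey plastic tray, one of three alike: 160 mm long (its x), 90 wide (y), 10 high, walls 3 and floor 3 thick. Origin: centre of its underside; x along its length, away from the robot (yaw within 0.1 rad of 0), z up. A brown bottle with a black cap, 32 mm in diameter and 62 tall, stands fixed in its far end, axis at x = +52 mm, y = 0; the rest is empty. Place of the dropper bottle.
- jar_tray: Fixed shallow grey plastic tray, one of three alike: 160 mm long (its x), 90 wide (y), 10 high, walls 3 and floor 3 thick. Origin: centre of its underside; x along its length, away from the robot (yaw within 0.1 rad of 0), z up. A clear jar with a white cap, 42 mm in diameter and 44 tall, stands fixed in its far end, axis at x = +52 mm, y = 0; the rest is empty. Place of both blue-capped jars.
- loupe_tray: Fixed shallow grey plastic tray, one of three alike: 160 mm long (its x), 90 wide (y), 10 high, walls 3 and floor 3 thick. Origin: centre of its underside; x along its length, away from the robot (yaw within 0.1 rad of 0), z up. A black loupe, 38 mm in diameter and 31 tall, stands fixed in its far end, axis at x = +52 mm, y = 0; the rest is empty. Place of the loose loupe.
Mind the look-alikes: they are no part of the job. Leave any orange look-alike of the jar_b alone.

How it is judged:
At the end, for the whole second after the job is handed in: Dropper bottle in the bottle's tray, both blue-capped jars in the jar's, loose loupe in the loupe's: each on the floor (underside < 7 mm over the tray's), axis within 66 mm of its centre along the tray's x and within 27 mm (bottle 32 mm) of its midline, upright within 0.12 rad, below 20 mm/s (x of dropper_bottle in the frame of bottle_tray between -0.066 and 0.066 m and y of dropper_bottle in the frame of bottle_tray between -0.032 and 0.032 m and z of dropper_bottle in the frame of bottle_tray between 0 and 0.007 m and angle between each of dropper_bottle, jar_a, jar_b, loupe's own z axis and vertical below 0.12 rad and linear speed of each of dropper_bottle, jar_a, jar_b, loupe below 0.02 m/s and x of jar_a in the frame of jar_tray between -0.066 and 0.066 m and y of jar_a in the frame of jar_tray between -0.027 and 0.027 m and z of jar_a in the frame of jar_tray between 0 and 0.007 m and x of jar_b in the frame of jar_tray between -0.066 and 0.066 m and y of jar_b in the frame of jar_tray between -0.027 and 0.027 m and z of jar_b in the frame of jar_tray between 0 and 0.007 m and x of loupe in the frame of loupe_tray between -0.066 and 0.066 m and y of loupe in the frame of loupe_tray between -0.027 and 0.027 m and z of loupe in the frame of loupe_tray between 0 and 0.007 m); the robot touches nothing.
It fails at once if a loose thing is tipped over (leans more than 0.6 rad) (angle between any of dropper_bottle, jar_a, jar_b, loupe's own z axis and vertical above 0.6 rad).
It also fails if it takes over 104 s, if anything falls off the work surface, if the arm or the gripper's body presses on something with over 40 N, if the wrist force passes 120 N, or if a joint passes its speed limit or range.

## Working session

There is one attempt and no reset: what is moved stays moved. The work goes in short steps, Python scripts to look and compute and a shell command to move; the robot and the scene stay as the last step left them, time stands still between calls to the robot, and variables do not carry over. Pictures are saved under pics/ and viewed, at most 14 in all, crops included, and the job is handed in when it is done.

```bash
mkdir -p pics
python3 - <<'E'
from rig import manip
import cv2
for n in("scene","top"):
    cv2.imwrite(f"pics/{n}0.png",manip.get_image(n)[:,:,::-1]); print(manip.camera_info(n))
s=manip.get_state(); print(s); print(manip.grip_point_offset)
E
```

```text
{'camera_matrix': array([[554.93873663,   0.        , 321.57426713],
       [  0.        , 554.93873663, 238.34955785],
       [  0.        ,   0.        ,   1.        ]]), 'eye': array([-0.23231167,  0.5205821 ,  0.73023792]), 'orientation': array([ 0.19320098, -0.36070834,  0.8171405 , -0.40601019])}
{'camera_matrix': array([[508.17438067,   0.        , 320.29758239],
       [  0.        , 508.17438067, 238.14258629],
       [  0.        ,   0.        ,   1.        ]]), 'eye': array([ 0.26430156, -0.0886466 ,  1.02621178]), 'orientation': array([-0.06705322,  0.70882249, -0.69980489,  0.05785895])}
{'clock': 0.1, 'qpos': array([-1.35503994e+00,  2.76520592e-01,  1.50602026e+00,  1.14774422e-05,
        1.36070217e+00, -1.21008983e-01]), 'qd': array([ 0.00037673, -0.00158659, -0.00034715, -0.00070106, -0.00123373,
        0.00134524]), 'effort': array([ 2.35653890e-03, -4.17700231e+01, -2.46404368e+01, -1.08659976e-04,
        5.81558706e-03,  6.72885790e-06]), 'position': array([ 0.18989136, -0.54223258,  0.23052711]), 'ee_rot': array([-8.24527778e-04,  9.85856965e-01,  1.67586884e-01, -3.34723317e-05]), 'contact_force': array([0.1548391 , 0.47175984, 0.35158793]), 'moment': array([-0.01843057,  0.04416533, -0.02877354]), 'gripper_force': 0.0, 'width': 0.08515502547471186}
0.0187
```

View pics/top0.png

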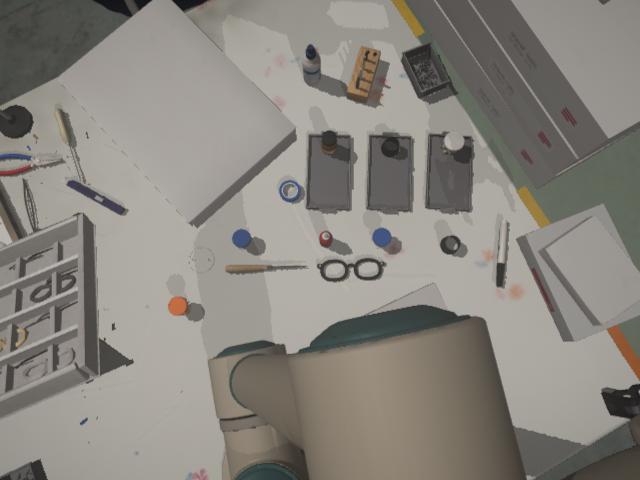

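View pics/scene0.png

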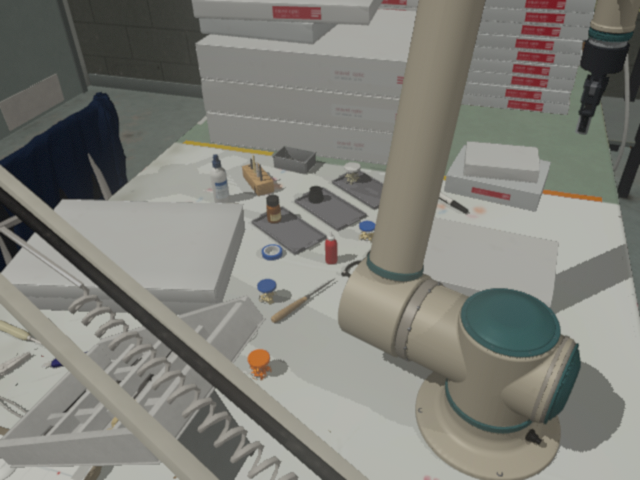

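The top view shows trays at about (330,172) for the bottle, (390,172) for the loupe and (450,172) for the jar. The loose things are blue jars at (242,239) and (382,237), the bottle at (325,239) and the loupe at (450,244). The orange look-alike is at (178,306). I'll enlarge this area.

```bash
cat > h.py <<'E'
from rig import manip
import numpy as np, cv2
from scipy.spatial.transform import Rotation as R
def pix2w(n,u,v,z):
    c=manip.camera_info(n);K=c["camera_matrix"];q=c["orientation"]
    d=R.from_quat([q[1],q[2],q[3],q[0]]).apply(np.linalg.inv(K)@[u,v,1])
    e=c["eye"];return e+d*(z-e[2])/d[2]
def crop(n,u0,v0,w,h,s,out):
    im=manip.get_image(n)[v0:v0+h,u0:u0+w,::-1]
    cv2.imwrite(out,cv2.resize(im,None,fx=s,fy=s,interpolation=cv2.INTER_CUBIC))
E
python3 - <<'E'
from h import *
crop("top",220,120,266,150,3,"pics/c1.png")
E
```

```text
(no output)
```

View pics/c1.png

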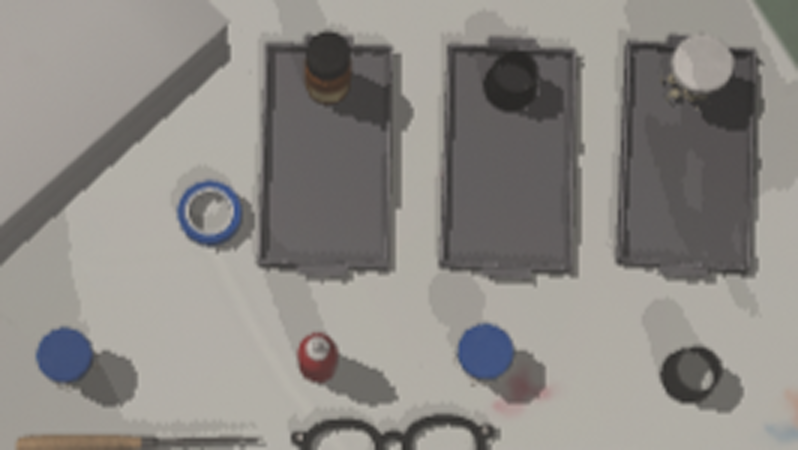

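The enlarged crop shows the jar caps at (65,355) and (486,351), the bottle shoulder at (318,351) and the loupe at (690,373). The tray rim corners are legible too, e.g. bottle tray (265,45) to (393,271).

Run:
```python
from h import *
w=lambda u,v,z:pix2w("top",220+u/3,120+v/3,z)
for n,u,v,z in [("jar1",65,355,.038),("bottle",318,351,.059),("jar2",486,351,.038),("loupe",691,374,.025),
 ("brown",329,52,.062),("tl",512,77,.031),("tj",703,63,.044)]: print(n,w(u,v,z).round(4))
for n,c in dict(bt=[(265,45),(392,45),(393,271),(259,265)],lt=[(447,45),(578,47),(576,274),(441,270)],jt=[(627,42),(756,50),(756,272),(618,265)]).items():
    p=np.array([w(*q,.01)for q in c]);print(n,p.mean(0).round(4),(p[0]-p[3]).round(4),(p[1]-p[2]).round(4),(p[0]-p[1]).round(4))
s=manip.get_state();q=s["ee_rot"];print(R.from_quat([q[1],q[2],q[3],q[0]]).as_matrix().round(4))
```

```text
jar1 [0.4387 0.0811 0.038 ]
bottle [ 0.4395 -0.0858  0.059 ]
jar2 [ 0.4446 -0.1963  0.038 ]
loupe [ 0.433  -0.3334  0.025 ]
brown [ 0.6414 -0.0907  0.062 ]
tl [ 0.6367 -0.2162  0.031 ]
tj [ 0.6429 -0.3435  0.044 ]
bt [ 0.5865 -0.0904  0.01  ] [ 0.1588 -0.0013  0.    ] [0.1628 0.0012 0.    ] [-0.0008  0.0892  0.    ]
lt [ 0.586  -0.2172  0.01  ] [ 0.1621 -0.0046  0.    ] [ 0.1632 -0.0043  0.    ] [0.0006 0.0917 0.    ]
jt [ 0.5885 -0.3406  0.01  ] [ 0.1606 -0.0099  0.    ] [ 0.1594 -0.0061  0.    ] [0.0051 0.0899 0.    ]
[[ 9.438e-01  3.305e-01 -3.000e-04]
 [ 3.305e-01 -9.438e-01  1.400e-03]
 [ 2.000e-04 -1.400e-03 -1.000e+00]]
```

```bash
python3 -m handwheel '[{"translation":[0,0,0],"angular":[0,0,6.4],"hand":0.2},{"translation":[0,0,0],"angular":[0,0,6.4],"hand":0.2},{"translation":[0,0,0],"angular":[0,0,6.5],"hand":0.2},{"translation":[0.027,-0.023,0.005],"angular":[0,0,0],"hand":0.2},{"translation":[0.027,-0.023,0.005],"angular":[0,0,0],"hand":0.2},{"translation":[0.027,-0.023,0.005],"angular":[0,0,0],"hand":0.2},{"translation":[0.027,-0.023,0.005],"angular":[0,0,0],"hand":0.2},{"translation":[0.027,-0.023,0.005],"angular":[0,0,0],"hand":0.2},{"translation":[0.027,-0.023,0.005],"angular":[0,0,0],"hand":0.2},{"translation":[0.027,-0.023,0.005],"angular":[0,0,0],"hand":0.2}]' 40
python3 -m handwheel '[{"translation":[0.027,-0.023,0.005],"angular":[0,0,0],"hand":0.2},{"translation":[0.027,-0.023,0.005],"angular":[0,0,0],"hand":0.2},{"translation":[0,0,0],"angular":[0,0,0],"hand":0.2},{"translation":[0,0,0],"angular":[0,0,0],"hand":0.2}]'
```

```text
clock: 0.98
position: [0.3799, -0.3803, 0.1959]
ee_rot: [-0.0, 1.0, -0.0, -0.0]
contact_force: [-0.1, -0.2, 0.4]
width: 0.0681
gripper_force: 0.0
clock: 1.32
position: [0.4339, -0.3342, 0.1857]
ee_rot: [-0.0, 1.0, 0.002, -0.001]
contact_force: [-0.4, 0.3, -0.1]
width: 0.0679
gripper_force: 0.0
```

```bash
python3 -m handwheel '[{"translation":[0,0,0.035],"angular":[0,0,0],"hand":0.2},{"translation":[0,0,0.035],"angular":[0,0,0],"hand":0.2},{"translation":[0,0,0.035],"angular":[0,0,0],"hand":0.2},{"translation":[0,0,0.025],"angular":[0,0,0],"hand":0.2},{"translation":[0,0,0],"angular":[0,0,0],"hand":0.2}]'
python3 - <<'E'
from h import *
s=cv2.resize(manip.get_image("scene")[:,:,::-1][120:420,200:600],None,fx=1.0,fy=1.0)
t=manip.get_image("top")[:,:,::-1][100:400,200:600]
cv2.imwrite("pics/g1.png",np.hstack([s,t]))
E
```

```text
clock: 1.73
position: [0.4289, -0.3338, 0.0515]
ee_rot: [-0.004, 1.0, -0.001, -0.004]
contact_force: [-1.1, 0.8, -0.1]
width: 0.0681
gripper_force: 0.0
```

View pics/g1.png

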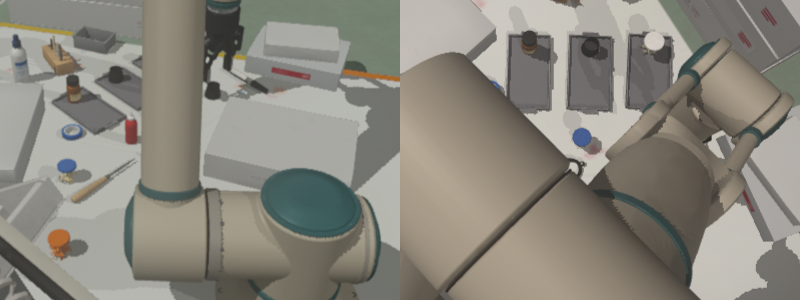

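The left pane shows the gripper straight above the loupe at (212,88), so I'll descend.

```bash
python3 -m handwheel '[{"translation":[0.003,0,0.02],"angular":[0,0,0],"hand":0.2},{"translation":[0,0,0.016],"angular":[0,0,0],"hand":0.2},{"translation":[0,0,0.01],"angular":[0,0,0],"hand":0.2},{"translation":[0,0,0],"angular":[0,0,0],"hand":0.2},{"translation":[0,0,0],"angular":[0,0,0],"hand":0.2}]'
```

```text
clock: 2.25
position: [0.4364, -0.3366, 0.0114]
ee_rot: [0.001, 1.0, -0.0, 0.001]
contact_force: [0.3, 0.6, -0.3]
width: 0.0683
gripper_force: 0.0
```

```bash
python3 -m handwheel '[{"translation":[0,0,0.007],"angular":[0,0,0],"hand":0.2},{"translation":[0,0,0],"angular":[0,0,0],"hand":0.35},{"translation":[0,0,0],"angular":[0,0,0],"hand":0.45},{"translation":[0,0,0],"angular":[0,0,0],"hand":0.55},{"translation":[0,0,0],"angular":[0,0,0],"hand":0.65},{"translation":[0,0,0],"angular":[0,0,0],"hand":0.8},{"translation":[0,0,0],"angular":[0,0,0],"hand":0.8},{"translation":[0,0,0],"angular":[0,0,0],"hand":0.8}]' 40
```

```text
clock: 2.92
position: [0.4364, -0.3361, 0.0039]
ee_rot: [0.0, 1.0, 0.0, 0.0]
contact_force: [-0.5, 0.2, 5.9]
width: 0.0354
gripper_force: 40.2
```

```bash
python3 -m handwheel '[{"translation":[0,0,-0.01],"angular":[0,0,0],"hand":0.8},{"translation":[0,0,-0.025],"angular":[0,0,0],"hand":0.8},{"translation":[0,0,-0.03],"angular":[0,0,0],"hand":0.8},{"translation":[0.01,-0.01,-0.02],"angular":[0,0,0],"hand":0.8},{"translation":[0.025,-0.022,0],"angular":[0,0,0],"hand":0.8},{"translation":[0.028,-0.024,0],"angular":[0,0,0],"hand":0.8},{"translation":[0.028,-0.024,0],"angular":[0,0,0],"hand":0.8},{"translation":[0.026,-0.022,0],"angular":[0,0,0],"hand":0.8},{"translation":[0.016,-0.014,0],"angular":[0,0,0],"hand":0.8},{"translation":[0.005,-0.003,0],"angular":[0,0,0],"hand":0.8}]'
python3 -m handwheel '[{"translation":[0,0,0.015],"angular":[0,0,0],"hand":0.8},{"translation":[0,0,0.025],"angular":[0,0,0],"hand":0.8},{"translation":[0,0,0.015],"angular":[0,0,0],"hand":0.8},{"translation":[0,0,0],"angular":[0,0,0],"hand":0.8},{"translation":[0,0,0],"angular":[0,0,0],"hand":0.8}]'
python3 - <<'E'
from h import *
crop("scene",240,100,240,180,3,"pics/g2.png")
E
```

```text
clock: 3.75
position: [0.5766, -0.214, 0.0886]
ee_rot: [-0.0, 1.0, 0.002, 0.001]
contact_force: [0.2, 0.3, -0.3]
width: 0.0357
gripper_force: 40.0
clock: 4.17
position: [0.5729, -0.2169, 0.0327]
ee_rot: [-0.0, 1.0, -0.0, -0.001]
contact_force: [0.8, -0.7, 0.2]
width: 0.0356
gripper_force: 40.0
```

View pics/g2.png

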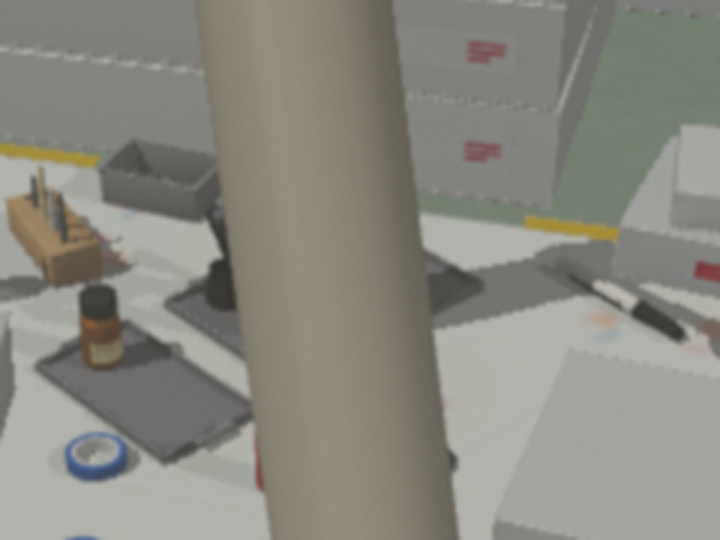

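The arm hides the tray, but the steady 36 mm opening and 40 N show the loupe is held and gone from its old place. I'll lower it and let go.

```bash
python3 -m handwheel '[{"translation":[0,0,0.012],"angular":[0,0,0],"hand":0.8},{"translation":[0,0,0.007],"angular":[0,0,0],"hand":0.8},{"translation":[0,0,0.003],"angular":[0,0,0],"hand":0.8},{"translation":[0,0,0.002],"angular":[0,0,0],"hand":0.8},{"translation":[0,0,0],"angular":[0,0,0],"hand":0.8},{"translation":[0,0,0],"angular":[0,0,0],"hand":0.8}]'
```

```text
clock: 4.72
position: [0.5743, -0.2169, 0.0097]
ee_rot: [0.0, 1.0, -0.0, 0.0]
contact_force: [0.6, 0.2, 0.2]
width: 0.0357
gripper_force: 40.0
```

```bash
python3 -m handwheel '[{"translation":[0,0,0.001],"angular":[0,0,0],"hand":0.8},{"translation":[0,0,0.001],"angular":[0,0,0],"hand":0.8},{"translation":[0,0,0],"angular":[0,0,0],"hand":0.8},{"translation":[0,0,0],"angular":[0,0,0],"hand":0.8}]'
```

```text
clock: 5.05
position: [0.5741, -0.2167, 0.0073]
ee_rot: [0.0, 1.0, -0.0, 0.0]
contact_force: [-0.1, -0.4, 0.0]
width: 0.0361
gripper_force: 40.0
```

```bash
python3 -m handwheel '[{"translation":[0,0,0.001],"angular":[0,0,0],"hand":0.8},{"translation":[0,0,0],"angular":[0,0,0],"hand":0.8},{"translation":[0,0,0],"angular":[0,0,0],"hand":0.5},{"translation":[0,0,0],"angular":[0,0,0],"hand":0.4},{"translation":[0,0,0],"angular":[0,0,0],"hand":0.4},{"translation":[0,0,0],"angular":[0,0,0],"hand":0.4}]'
```

```text
clock: 5.55
position: [0.574, -0.2167, 0.0061]
ee_rot: [-0.0, 1.0, -0.0, -0.0]
contact_force: [0.3, -0.7, -0.5]
width: 0.0512
gripper_force: 0.0
```

```bash
python3 -m handwheel '[{"translation":[0,0,-0.02],"angular":[0,0,0],"hand":0.4},{"translation":[0,0,-0.04],"angular":[0,0,0],"hand":0.3},{"translation":[0,0,-0.03],"angular":[0,0,0],"hand":0.2},{"translation":[-0.01,-0.001,-0.01],"angular":[0,0,0],"hand":0.2},{"translation":[-0.025,-0.004,0],"angular":[0,0,0],"hand":0.2},{"translation":[-0.035,-0.006,0],"angular":[0,0,0],"hand":0.2},{"translation":[-0.035,-0.006,0],"angular":[0,0,0],"hand":0.2},{"translation":[-0.025,-0.003,0],"angular":[0,0,0],"hand":0.2},{"translation":[0,0,0],"angular":[0,0,0],"hand":0.2},{"translation":[0,0,0],"angular":[0,0,0],"hand":0.2}]'
python3 - <<'E'
from h import *
s=cv2.resize(manip.get_image("scene")[100:280,260:460,::-1],None,fx=2,fy=2)
t=cv2.resize(manip.get_image("top")[110:290,220:420,::-1],None,fx=2,fy=2)
cv2.imwrite("pics/g3.png",np.hstack([s,t]))
E
```

```text
clock: 6.38
position: [0.4424, -0.1962, 0.1062]
ee_rot: [-0.0, 1.0, -0.001, -0.0]
contact_force: [0.9, -0.7, 0.5]
width: 0.0682
gripper_force: 0.0
```

View pics/g3.png

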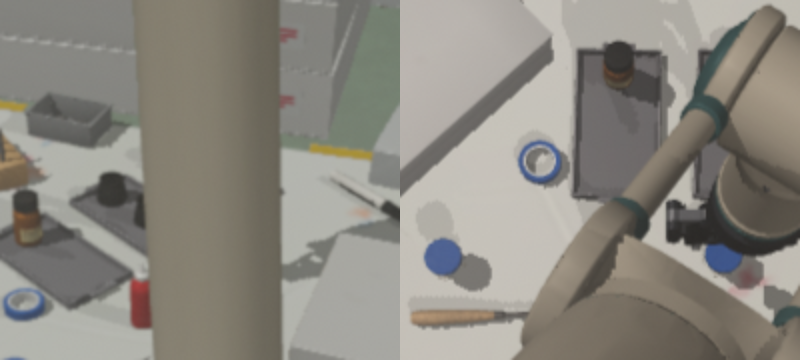

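The left pane shows the loose loupe's edge standing in its tray at (141,210). In the right pane jar 2 is still at its place under the hand, at (722,255). I'll descend and grip it.

```bash
python3 -m handwheel '[{"translation":[0,0,0.02],"angular":[0,0,0],"hand":0.2},{"translation":[0.002,0,0.035],"angular":[0,0,0],"hand":0.2},{"translation":[0,0,0.03],"angular":[0,0,0],"hand":0.2},{"translation":[0,0,0.012],"angular":[0,0,0],"hand":0.2},{"translation":[0,0,0],"angular":[0,0,0],"hand":0.35},{"translation":[0,0,0],"angular":[0,0,0],"hand":0.45},{"translation":[0,0,0],"angular":[0,0,0],"hand":0.55},{"translation":[0,0,0],"angular":[0,0,0],"hand":0.8},{"translation":[0,0,0],"angular":[0,0,0],"hand":0.8},{"translation":[0,0,0],"angular":[0,0,0],"hand":0.8}]' 40
```

```text
clock: 7.32
position: [0.4468, -0.1972, 0.0103]
ee_rot: [0.001, 1.0, 0.0, 0.001]
contact_force: [0.6, 0.7, 1.7]
width: 0.0357
gripper_force: 40.0
```

```bash
python3 -m handwheel '[{"translation":[0,0,-0.01],"angular":[0,0,0],"hand":0.8},{"translation":[0,0,-0.025],"angular":[0,0,0],"hand":0.8},{"translation":[0,0,-0.03],"angular":[0,0,0],"hand":0.8},{"translation":[0.01,0.01,-0.015],"angular":[0,0,0],"hand":0.8},{"translation":[0.025,0.026,0],"angular":[0,0,0],"hand":0.8},{"translation":[0.028,0.029,0],"angular":[0,0,0],"hand":0.8},{"translation":[0.028,0.029,0],"angular":[0,0,0],"hand":0.8},{"translation":[0.025,0.026,0],"angular":[0,0,0],"hand":0.8},{"translation":[0.016,0.017,0],"angular":[0,0,0],"hand":0.8},{"translation":[0.006,0.006,0],"angular":[0,0,0],"hand":0.8}]'
python3 -m handwheel '[{"translation":[0,0,0],"angular":[0,0,0],"hand":0.8},{"translation":[0,0,0.02],"angular":[0,0,0],"hand":0.8},{"translation":[0,0,0.03],"angular":[0,0,0],"hand":0.8},{"translation":[0,0,0.015],"angular":[0,0,0],"hand":0.8},{"translation":[0,0,0.006],"angular":[0,0,0],"hand":0.8},{"translation":[0,0,0],"angular":[0,0,0],"hand":0.8},{"translation":[0,0,0],"angular":[0,0,0],"hand":0.8}]'
python3 - <<'E'
from h import *
s=cv2.resize(manip.get_image("scene")[100:280,260:460,::-1],None,fx=2,fy=2)
t=cv2.resize(manip.get_image("top")[110:290,320:520,::-1],None,fx=2,fy=2)
cv2.imwrite("pics/g4.png",np.hstack([s,t]))
E
```

```text
clock: 8.15
position: [0.5869, -0.3433, 0.0896]
ee_rot: [0.002, 1.0, -0.001, 0.002]
contact_force: [0.6, -0.5, -0.7]
width: 0.0359
gripper_force: 40.1
clock: 8.73
position: [0.5837, -0.3391, 0.0191]
ee_rot: [-0.0, 1.0, 0.0, 0.0]
contact_force: [0.2, 0.0, -0.3]
width: 0.0353
gripper_force: 40.1
```

View pics/g4.png

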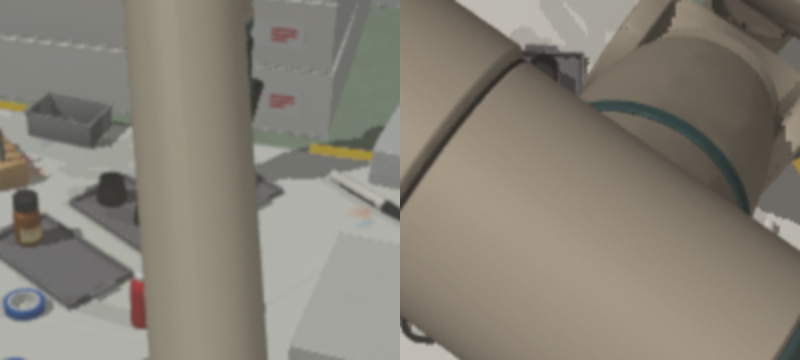

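Both views are blocked by the arm at the jar tray. The grip is steady, so I'll lower the remaining 6 mm and release.

```bash
python3 -m handwheel '[{"translation":[0,0,0.003],"angular":[0,0,0],"hand":0.8},{"translation":[0,0,0.0015],"angular":[0,0,0],"hand":0.8},{"translation":[0,0,0.001],"angular":[0,0,0],"hand":0.8},{"translation":[0,0,0],"angular":[0,0,0],"hand":0.8},{"translation":[0,0,0],"angular":[0,0,0],"hand":0.8}]'
```

```text
clock: 9.25
position: [0.5842, -0.3399, 0.0133]
ee_rot: [0.0, 1.0, -0.0, 0.0]
contact_force: [-0.3, -0.1, 2.9]
width: 0.0355
gripper_force: 40.2
```

```bash
python3 -m handwheel '[{"translation":[0,0,0],"angular":[0,0,0],"hand":0.5},{"translation":[0,0,0],"angular":[0,0,0],"hand":0.4},{"translation":[0,0,0],"angular":[0,0,0],"hand":0.4},{"translation":[0,0,-0.02],"angular":[0,0,0],"hand":0.4},{"translation":[0,0,-0.04],"angular":[0,0,0],"hand":0.3},{"translation":[0,0,-0.04],"angular":[0,0,0],"hand":0.2},{"translation":[-0.01,-0.02,-0.03],"angular":[0,0,0],"hand":0.2},{"translation":[-0.012,-0.035,0],"angular":[0,0,0],"hand":0.2},{"translation":[-0.012,-0.035,0],"angular":[0,0,0],"hand":0.2},{"translation":[-0.012,-0.035,0],"angular":[0,0,0],"hand":0.2}]'
python3 -m handwheel '[{"translation":[-0.012,-0.035,0],"angular":[0,0,0],"hand":0.2},{"translation":[-0.012,-0.035,0],"angular":[0,0,0],"hand":0.2},{"translation":[-0.012,-0.035,0],"angular":[0,0,0],"hand":0.2},{"translation":[-0.012,-0.035,0],"angular":[0,0,0],"hand":0.2},{"translation":[-0.012,-0.035,0],"angular":[0,0,0],"hand":0.2},{"translation":[-0.012,-0.035,0],"angular":[0,0,0],"hand":0.2},{"translation":[-0.012,-0.035,0],"angular":[0,0,0],"hand":0.2},{"translation":[-0.012,-0.035,0],"angular":[0,0,0],"hand":0.2},{"translation":[0,-0.016,0],"angular":[0,0,0],"hand":0.2},{"translation":[0,0,0],"angular":[0,0,0],"hand":0.2}]'
python3 - <<'E'
from h import *
s=cv2.resize(manip.get_image("scene")[100:300,230:430,::-1],None,fx=2,fy=2)
t=cv2.resize(manip.get_image("top")[110:310,290:490,::-1],None,fx=2,fy=2)
cv2.imwrite("pics/g5.png",np.hstack([s,t])); print(manip.get_state()["position"])
E
```

```text
clock: 10.08
position: [0.5376, -0.214, 0.1435]
ee_rot: [0.0, 1.0, -0.001, 0.001]
contact_force: [0.5, 1.2, -0.0]
width: 0.0682
gripper_force: 0.0
clock: 10.92
position: [0.441, 0.0842, 0.1429]
ee_rot: [-0.001, 1.0, 0.002, 0.0]
contact_force: [0.3, -0.2, 0.2]
width: 0.0682
gripper_force: 0.0
[0.44220957 0.0813904  0.14291054]
```

View pics/g5.png

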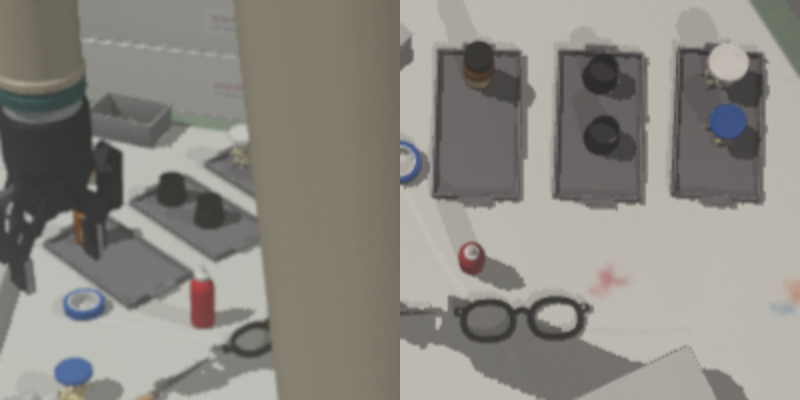

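Right pane: the loupe at (602,134) and the blue jar at (728,121) stand upright, midway in the right trays. Left pane: jar 1 at (73,372), with the hand above it. Next is jar 1.

```bash
python3 -m handwheel '[{"translation":[-0.003,0,0.03],"angular":[0,0,0],"hand":0.2},{"translation":[0,0,0.04],"angular":[0,0,0],"hand":0.2},{"translation":[0,0,0.035],"angular":[0,0,0],"hand":0.2},{"translation":[0,0,0.02],"angular":[0,0,0],"hand":0.2},{"translation":[0,0,0.008],"angular":[0,0,0],"hand":0.2},{"translation":[0,0,0],"angular":[0,0,0],"hand":0.35},{"translation":[0,0,0],"angular":[0,0,0],"hand":0.5},{"translation":[0,0,0],"angular":[0,0,0],"hand":0.8},{"translation":[0,0,0],"angular":[0,0,0],"hand":0.8},{"translation":[0,0,0],"angular":[0,0,0],"hand":0.8}]' 40
```

```text
clock: 11.85
position: [0.4403, 0.0811, 0.011]
ee_rot: [0.0, 1.0, -0.0, 0.002]
contact_force: [0.3, -0.7, 1.9]
width: 0.0351
gripper_force: 39.9
```

```bash
python3 -m handwheel '[{"translation":[0,0,-0.01],"angular":[0,0,0],"hand":0.8},{"translation":[0,0,-0.03],"angular":[0,0,0],"hand":0.8},{"translation":[0,0,-0.035],"angular":[0,0,0],"hand":0.8},{"translation":[0,0,-0.035],"angular":[0,0,0],"hand":0.8},{"translation":[0.004,0.013,-0.015],"angular":[0,0,0],"hand":0.8},{"translation":[0.006,0.027,0],"angular":[0,0,0],"hand":0.8},{"translation":[0.008,0.034,0],"angular":[0,0,0],"hand":0.8},{"translation":[0.008,0.034,0],"angular":[0,0,0],"hand":0.8},{"translation":[0.008,0.034,0],"angular":[0,0,0],"hand":0.8},{"translation":[0.008,0.034,0],"angular":[0,0,0],"hand":0.8}]'
python3 -m handwheel '[{"translation":[0.008,0.034,0],"angular":[0,0,0],"hand":0.8},{"translation":[0.008,0.034,0],"angular":[0,0,0],"hand":0.8},{"translation":[0.008,0.034,0],"angular":[0,0,0],"hand":0.8},{"translation":[0.008,0.034,0],"angular":[0,0,0],"hand":0.8},{"translation":[0.008,0.034,0],"angular":[0,0,0],"hand":0.8},{"translation":[0.008,0.034,0],"angular":[0,0,0],"hand":0.8},{"translation":[0.006,0.025,0],"angular":[0,0,0],"hand":0.8},{"translation":[0.002,0.013,0],"angular":[0,0,0],"hand":0.8},{"translation":[0,0,0],"angular":[0,0,0],"hand":0.8},{"translation":[0,0,0],"angular":[0,0,0],"hand":0.8}]'
```

```text
clock: 12.68
position: [0.4813, -0.0962, 0.1359]
ee_rot: [0.0, 1.0, 0.0, 0.001]
contact_force: [1.0, -0.1, -0.4]
width: 0.0358
gripper_force: 40.1
clock: 13.52
position: [0.5365, -0.336, 0.1348]
ee_rot: [-0.001, 1.0, -0.0, -0.0]
contact_force: [-0.3, 0.2, -1.1]
width: 0.0356
gripper_force: 40.1
```

```bash
python3 -m handwheel '[{"translation":[0,0,0.02],"angular":[0,0,0],"hand":0.8},{"translation":[0,0,0.035],"angular":[0,0,0],"hand":0.8},{"translation":[0,0,0.035],"angular":[0,0,0],"hand":0.8},{"translation":[0,0,0.018],"angular":[0,0,0],"hand":0.8},{"translation":[0,0,0.006],"angular":[0,0,0],"hand":0.8},{"translation":[0,0,0],"angular":[0,0,0],"hand":0.8},{"translation":[0,0,0],"angular":[0,0,0],"hand":0.8}]'
```

```text
clock: 14.1
position: [0.5376, -0.336, 0.0219]
ee_rot: [0.0, 1.0, 0.001, 0.0]
contact_force: [0.4, 0.1, 0.6]
width: 0.0359
gripper_force: 40.1
```

```bash
python3 -m handwheel '[{"translation":[0,0,0.004],"angular":[0,0,0],"hand":0.8},{"translation":[0,0,0.002],"angular":[0,0,0],"hand":0.8},{"translation":[0,0,0.0015],"angular":[0,0,0],"hand":0.8},{"translation":[0,0,0],"angular":[0,0,0],"hand":0.8},{"translation":[0,0,0],"angular":[0,0,0],"hand":0.8}]'
```

```text
clock: 14.52
position: [0.5375, -0.337, 0.0141]
ee_rot: [0.0, 1.0, -0.0, 0.001]
contact_force: [0.6, 0.3, 2.2]
width: 0.0356
gripper_force: 40.2
```

```bash
python3 -m handwheel '[{"translation":[0,0,0],"angular":[0,0,0],"hand":0.5},{"translation":[0,0,0],"angular":[0,0,0],"hand":0.4},{"translation":[0,0,0],"angular":[0,0,0],"hand":0.4},{"translation":[0,0,-0.02],"angular":[0,0,0],"hand":0.4},{"translation":[0,0,-0.04],"angular":[0,0,0],"hand":0.3},{"translation":[0,0,-0.04],"angular":[0,0,0],"hand":0.2},{"translation":[0,0,-0.03],"angular":[0,0,0],"hand":0.2},{"translation":[-0.012,-0.031,0],"angular":[0,0,0],"hand":0.2},{"translation":[-0.012,-0.031,0],"angular":[0,0,0],"hand":0.2},{"translation":[-0.012,-0.031,0],"angular":[0,0,0],"hand":0.2}]'
python3 -m handwheel '[{"translation":[-0.012,-0.031,0],"angular":[0,0,0],"hand":0.2},{"translation":[-0.012,-0.031,0],"angular":[0,0,0],"hand":0.2},{"translation":[-0.012,-0.031,0],"angular":[0,0,0],"hand":0.2},{"translation":[-0.012,-0.031,0],"angular":[0,0,0],"hand":0.2},{"translation":[-0.012,-0.031,0],"angular":[0,0,0],"hand":0.2},{"translation":[0,0,0],"angular":[0,0,0],"hand":0.2},{"translation":[0,0,0],"angular":[0,0,0],"hand":0.2}]'
python3 - <<'E'
from h import *
s=cv2.resize(manip.get_image("scene")[100:300,230:430,::-1],None,fx=2,fy=2)
t=cv2.resize(manip.get_image("top")[110:310,290:490,::-1],None,fx=2,fy=2)
cv2.imwrite("pics/g6.png",np.hstack([s,t])); print(manip.get_state()["position"])
E
```

```text
clock: 15.35
position: [0.5007, -0.2432, 0.144]
ee_rot: [0.0, 1.0, -0.001, 0.001]
contact_force: [0.5, 0.7, 0.3]
width: 0.0683
gripper_force: 0.0
clock: 15.93
position: [0.4402, -0.0874, 0.1435]
ee_rot: [0.0, 1.0, 0.001, 0.0]
contact_force: [-0.2, 0.2, 0.9]
width: 0.0685
gripper_force: 0.0
[ 0.44177782 -0.08933154  0.1436344 ]
```

View pics/g6.png

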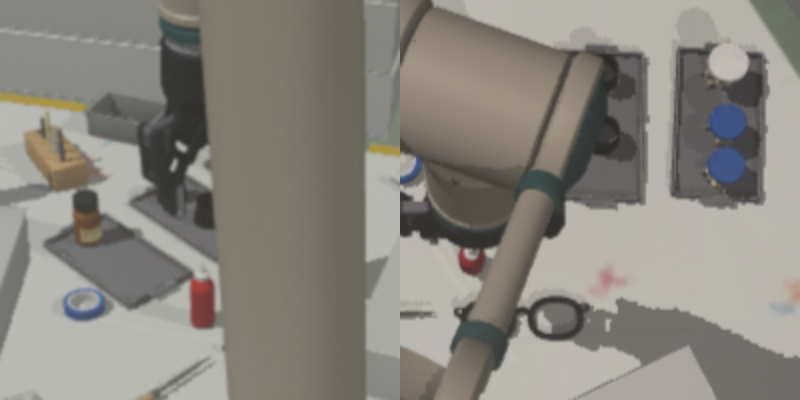

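Right pane: both blue jars at (727,121) and (726,165) stand clear of each other in the jar tray. Left pane: the bottle stands at (202,300). Now the bottle.

```bash
python3 -m handwheel '[{"translation":[-0.001,-0.002,0.03],"angular":[0,0,0],"hand":0.2},{"translation":[0,0,0.04],"angular":[0,0,0],"hand":0.2},{"translation":[0,0,0.035],"angular":[0,0,0],"hand":0.2},{"translation":[0,0,0.018],"angular":[0,0,0],"hand":0.2},{"translation":[0,0,0.007],"angular":[0,0,0],"hand":0.2},{"translation":[0,0,0],"angular":[0,0,0],"hand":0.4},{"translation":[0,0,0],"angular":[0,0,0],"hand":0.48},{"translation":[0,0,0],"angular":[0,0,0],"hand":0.53},{"translation":[0,0,0],"angular":[0,0,0],"hand":0.58},{"translation":[0,0,0],"angular":[0,0,0],"hand":0.61}]' 30
python3 -m handwheel '[{"translation":[0,0,0],"angular":[0,0,0],"hand":0.64},{"translation":[0,0,0],"angular":[0,0,0],"hand":0.67},{"translation":[0,0,0],"angular":[0,0,0],"hand":0.7},{"translation":[0,0,0],"angular":[0,0,0],"hand":0.75},{"translation":[0,0,0],"angular":[0,0,0],"hand":0.9},{"translation":[0,0,0],"angular":[0,0,0],"hand":0.9},{"translation":[0,0,0],"angular":[0,0,0],"hand":0.9}]'
```

```text
clock: 16.87
position: [0.4411, -0.0872, 0.0145]
ee_rot: [0.001, 1.0, -0.0, 0.001]
contact_force: [-0.3, -0.4, 0.1]
width: 0.0333
gripper_force: 0.0
clock: 17.45
position: [0.4402, -0.0868, 0.0137]
ee_rot: [0.0, 1.0, 0.0, 0.0]
contact_force: [0.0, -0.5, 6.6]
width: 0.0242
gripper_force: 29.3
```

```bash
python3 -m handwheel '[{"translation":[0,0,-0.01],"angular":[0,0,0],"hand":0.9},{"translation":[0,0,-0.025],"angular":[0,0,0],"hand":0.9},{"translation":[0.005,0,-0.025],"angular":[0,0,0],"hand":0.9},{"translation":[0.02,0.001,0],"angular":[0,0,0],"hand":0.9},{"translation":[0.03,0.001,0],"angular":[0,0,0],"hand":0.9},{"translation":[0.03,0.001,0],"angular":[0,0,0],"hand":0.9},{"translation":[0.027,0.001,0],"angular":[0,0,0],"hand":0.9},{"translation":[0.015,0,0],"angular":[0,0,0],"hand":0.9},{"translation":[0.005,0,0],"angular":[0,0,0],"hand":0.9},{"translation":[0,0,0],"angular":[0,0,0],"hand":0.9}]'
python3 -m handwheel '[{"translation":[0,0,0.015],"angular":[0,0,0],"hand":0.9},{"translation":[0,0,0.02],"angular":[0,0,0],"hand":0.9},{"translation":[0,0,0.012],"angular":[0,0,0],"hand":0.9},{"translation":[0,0,0.004],"angular":[0,0,0],"hand":0.9},{"translation":[0,0,0],"angular":[0,0,0],"hand":0.9},{"translation":[0,0,0],"angular":[0,0,0],"hand":0.9}]'
python3 - <<'E'
from h import *
crop("scene",220,100,200,180,3,"pics/g7.png")
E
```

```text
clock: 18.28
position: [0.5727, -0.0907, 0.0727]
ee_rot: [0.0, 1.0, 0.0, -0.0]
contact_force: [0.7, -0.1, -0.3]
width: 0.024
gripper_force: 29.5
clock: 18.78
position: [0.5713, -0.0908, 0.0226]
ee_rot: [0.0, 1.0, -0.0, -0.0]
contact_force: [-0.0, -0.5, -0.5]
width: 0.0244
gripper_force: 29.5
```

View pics/g7.png

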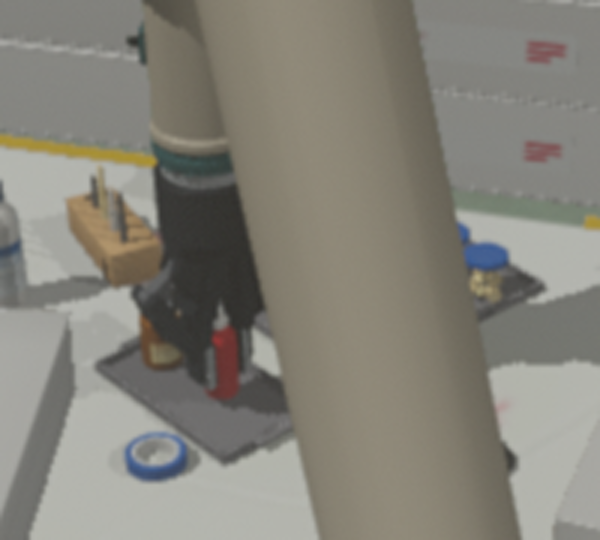

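The picture shows the bottle upright between the fingers at (226,362), just over the middle of its tray floor. I'll lower it about 6 mm.

```bash
python3 -m handwheel '[{"translation":[0,0,0.003],"angular":[0,0,0],"hand":0.9},{"translation":[0,0,0.0015],"angular":[0,0,0],"hand":0.9},{"translation":[0,0,0.0015],"angular":[0,0,0],"hand":0.9},{"translation":[0,0,0],"angular":[0,0,0],"hand":0.9},{"translation":[0,0,0],"angular":[0,0,0],"hand":0.9}]'
```

```text
clock: 19.25
position: [0.5723, -0.0908, 0.0168]
ee_rot: [0.0, 1.0, 0.0, 0.0]
contact_force: [-0.1, 0.3, 3.2]
width: 0.0247
gripper_force: 29.6
```

Contact at 3 N. I'll open, go straight up and back away.

```bash
python3 -m handwheel '[{"translation":[0,0,0],"angular":[0,0,0],"hand":0.65},{"translation":[0,0,0],"angular":[0,0,0],"hand":0.55},{"translation":[0,0,0],"angular":[0,0,0],"hand":0.4},{"translation":[0,0,0],"angular":[0,0,0],"hand":0.4},{"translation":[0,0,-0.015],"angular":[0,0,0],"hand":0.4},{"translation":[0,0,-0.035],"angular":[0,0,0],"hand":0.4},{"translation":[0,0,-0.035],"angular":[0,0,0],"hand":0.4},{"translation":[0,0,-0.035],"angular":[0,0,0],"hand":0.4},{"translation":[0,0,-0.025],"angular":[0,0,0],"hand":0.4},{"translation":[0,0,0],"angular":[0,0,0],"hand":0.4}]'
python3 -m handwheel '[{"translation":[-0.015,-0.02,0],"angular":[0,0,0],"hand":0.4},{"translation":[-0.02,-0.03,0],"angular":[0,0,0],"hand":0.4},{"translation":[-0.02,-0.03,0],"angular":[0,0,0],"hand":0.4},{"translation":[-0.02,-0.03,0],"angular":[0,0,0],"hand":0.4},{"translation":[-0.02,-0.03,0],"angular":[0,0,0],"hand":0.4},{"translation":[-0.02,-0.03,0],"angular":[0,0,0],"hand":0.4},{"translation":[0,0,0],"angular":[0,0,0],"hand":0.4},{"translation":[0,0,0],"angular":[0,0,0],"hand":0.4}]'
python3 - <<'E'
from h import *
s=cv2.resize(manip.get_image("scene")[100:300,230:430,::-1],None,fx=2,fy=2)
t=cv2.resize(manip.get_image("top")[110:310,290:490,::-1],None,fx=2,fy=2)
cv2.imwrite("pics/g8.png",np.hstack([s,t]))
E
```

```text
clock: 20.08
position: [0.5757, -0.0917, 0.1674]
ee_rot: [0.002, 1.0, 0.0, 0.006]
contact_force: [0.1, 0.4, 0.1]
width: 0.0508
gripper_force: 0.0
clock: 20.75
position: [0.4555, 0.0805, 0.1609]
ee_rot: [0.0, 1.0, 0.002, -0.0]
contact_force: [-0.3, -0.0, -0.5]
width: 0.0512
gripper_force: 0.0
```

View pics/g8.png

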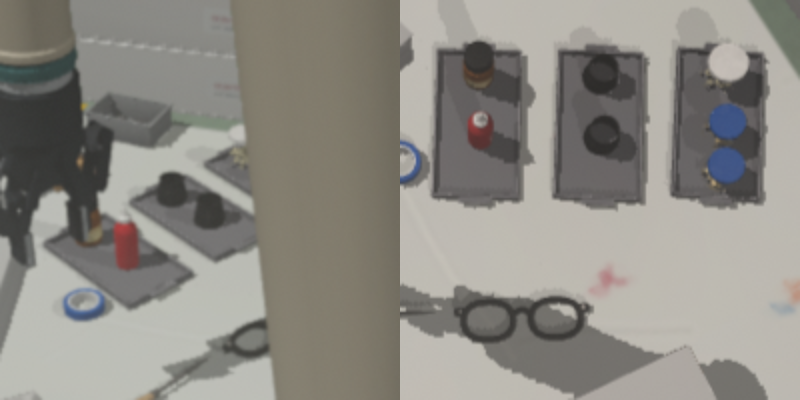

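All four stand upright in their trays: the bottle at (480,130), the loupe at (602,134) and the jars at (727,121) and (726,165). The hand is clear of everything, so I'll hand in.

```bash
python3 -c "
from rig import manip
print(manip.sign_off())"
```

```text
the job is handed in; nothing more can be done
None
```

I placed all four things upright in their own trays (bottle with bottle, both blue-capped jars with the jar, loupe with loupe), let go of them, and handed the job in at about 21 s; the sign-off returned no verdict.

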